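# Weigh the yellow-dot core slice from the sloped rack

### The job

Weigh the asphalt core slice with the yellow dot: it sits tight behind the front lip of its bay in the sloped rack, so first draw it back up the bay with a fingertip pressed on its top, until it lies at least 2 cm clear of the lip, then pick it up. Set it down dot side up in the middle of the balance's pan, resting on the pan before you let go. Leave the other slices, the standing core and the brass weight where they are.

Things in the scene. Friction and masses are not known exactly. Their poses are not given: they have to be found in the camera images.
- rack: Fixed rack of three sloped bays side by side, grey floor, blue walls, on feet. Its frame is tilted with the floor: origin on the floor's upper face, middle bay, at the inner face of the front lip, about 28 above the table; x runs up the slope away from the lip (10 degrees above level), y across the bays (centres at y = -56, 0, +56), z square to the floor.
- lip (a point): Middle of the top edge of the rack's front lip, which is 6 thick and 30 high above the bay floor. Each bay is 52 wide and 136 long from the lip to the rear wall (23 high); the dividers between and beside the bays are 4 thick and 26 high above the floor. The floor is fairly slippery, but a slice stays where it is left.
- slice_yellow: The slice to weigh: black asphalt disc with stone specks, 46 in diameter, 24 thick, about 90 g, with a yellow dot 20 wide in the middle of its top. Origin at the centre of its underside, z towards the dotted face. It starts flat on the floor of one of the bays, within 5 of the lip, 3 from the dividers.
- slice_white: Bystander: the same kind of slice with a white dot, in another bay.
- slice_blue: Bystander: the same kind of slice with a blue dot, in another bay.
- balance: Fixed bench balance, white housing 200 x 160, 56 high, with a grey display panel on the robot's side (60 high). Origin on the table under the pan's centre, z up; the housing reaches from x = -120 to +80 and y = -80 to +80.
- pan (a point): Centre of the top face of the balance's round steel pan, 120 in diameter, 74 above the table.
- core: Bystander: standing grey-and-black stone core, 50 in diameter, 80 high, loose on the table. Origin at the centre of its underside.
- weight: Bystander: brass check weight with a knob, 30 in diameter, 44 high, loose on the table. Origin at the centre of its underside.
Not all that is in view belongs to the job. Of the things like the part that bears rack, leave any that is turquoise; of the rest the larger one is meant.

How it is judged:
On the way, in this order (a step that is already met when the one before it is completed fails the run):
1. the yellow-dot slice has been drawn up its bay, at least 18 mm clear of the lip, and still lies flat on the bay's floor (x of slice_yellow in the frame of rack between 0.041 and 0.12 m and z of slice_yellow in the frame of rack between -0.005 and 0.005 m and angle between the z axis of slice_yellow and the z axis of rack, either way round below 0.12 rad), for 0.2 s.
2. the slice rests on the pan while the fingers still hold it (contact force between slice_yellow and balance above 0.2 N and contact force between the fingers and slice_yellow above 0.5 N and distance between slice_yellow and pan below 0.035 m), for 0.05 s.
At the end, for the whole second after the job is handed in: The yellow-dot slice lies flat and still on the pan, dot side up (within 0.1 rad), its centre within 25 mm of the pan's centre; the other two slices are within 12 mm, the core and the weight within 20 mm, of where they started (horizontal distance between slice_yellow and pan below 0.025 m and z of slice_yellow in the frame of pan between -0.004 and 0.004 m and angle between slice_yellow's own z axis and vertical below 0.1 rad and linear speed of slice_yellow below 0.01 m/s and distance of each of slice_white, slice_blue from where it was at the start of the episode below 0.012 m and distance of each of core, weight from where it was at the start of the episode below 0.02 m); the robot touches nothing.
It fails at once if another slice is shifted by more than 15 mm (distance of any of slice_white, slice_blue from where it was at the start of the episode above 0.015 m).
It fails at once if the core or the brass weight is knocked over (angle between any of core, weight's own z axis and vertical above 0.5 rad).
It also fails if it takes over 54 s, if anything falls off the work surface, if the arm or the gripper's body presses on something with over 40 N, if the wrist force passes 120 N, or if a joint passes its speed limit or range.

### The arm

A 7-joint arm with a two-finger parallel gripper is mounted at the origin on the work surface. World frame = base frame: x ahead of the robot, y to its left, z up, the work surface at z = 0. Lengths are in m, angles in rad, forces in N, time in s.
With the tool pointing down it reaches from about 0.425 to 0.875 m from the base axis. Payload 9.9 kg.
Tool frame: the origin (TCP) lies midway between the tips of the shut fingers; the grasp point (between the pads) lies 19 mm behind it; z points along the fingers, y is the line along which they close (so a half turn about z gives the same grasp; the last joint's range is limited). The gripper opens to 85 mm and grips with 20 to 120 N. Pads are 22 mm wide; open, the fingers measure 114 mm over their backs; the gripper's body (76 mm by 85 mm) begins 54 mm behind the grasp point. The pads swing forward as they close: fully open they stand 13 mm farther back than shut.
Start: joints at [1.14, 0.576, 0.025, 1.437, -0.015, 1.129, -0.057], TCP at [0.229, -0.635, 0.231] pointing down, gripper open.
Joint ranges: [-2.76, 2.76], [-0.34, 2.15], [-1.52, 1.57], [0.19, 2.46], [-1.09, 4.23], [0.17, 1.99], [-2.82, 2.82]. Speed limits (rad/s): [2.22, 2.22, 3.01, 3.01, 3.14, 3.14, 3.14].

### API

Orientations are given as a unit quaternion [x, y, z, w].
In Python, from workcell import env gives the robot as it stands.
- The arm moves only by the shell command python3 -m crank 'ROWS' [OPENING]. ROWS is JSON, one flat list of numbers, 4 for each row, row after row: the shift along the tool's x, y, z in m, then the turn about the tool's z in rad. A call has 1 to 8 rows; each row is the pose to reach, as a shift and turn from the pose commanded when the call began, along the tool's axes at that moment; what a row does not reach only later rows make up. A row lasts 1/8 s, in which the tool goes at most 62.5 mm and 10.7 degrees, less where a joint would pass 70% of its speed; a pose out of reach is approached as far as the arm can. A call with a gripper value outside its range is refused whole. OPENING is the opening, from 0 (shut) to 1 (fully open), set as the call begins (- or left out, the last holds). The fingers move at their own pace and stop on an object; the grip force is fixed at half the most. Time passes only in rows, so rows that repeat a pose let the fingers close. It gives the time, the measured TCP pose, the force, the opening and the grip force at its end, in the units of the state.
- env.get_state(): the state, without advancing time (a new reading comes with each control period).
- env.snapshot(name): name is "scene" or "top" or "wrist"; returns a dict with "frame" (384x512x3 uint8, red, green, blue), "fov_y" (degrees; the focal length in pixels is half the picture's height over the tangent of half this angle, whatever the lens; pixels are square), "cx", "cy" (the principal point, pixels), "R" (3x3) and "t" (3): a world point X has camera coordinates R X + t; the wrist camera has in their place "mount" (4x4, takes a point from camera to tool coordinates, whose origin is the TCP and whose axes are the flange's). Camera axes: x right, y down, z forward; pixel columns grow to the right and rows downward; lengths in m; the calibration is good to about 2 mm. The wrist camera is an equidistant fisheye: a pixel r from the principal point sees the ray r / f radians off the axis. A picture is of the moment at which its call begins: read the wrist's pose just before it. There is no depth.
- env.hand_in(): hands the job in; it is judged then, once.
The state is a dict: "time_s": time; "qpos": joint angles; "qd": joint speeds; "effort": joint torques, N m; "ee_pos": TCP position; "orientation": TCP orientation; "contact_force": force on the tool from outside, world axes, zero at the start; "wrist_torque": the same for the moment, N m; "width": opening from 0.0 (shut) to 1.0 (fully open); "grip_force": force on a finger pad.
Only numpy, scipy, OpenCV 4.12 (cv2) and the standard library are available. Lean on these libraries where they do the work, as an engineer would, in place of code of your own. Each camera call takes 0.05 s, during which the arm holds its last target. There are 200 camera calls.

## Working session

There is one attempt and no reset: what is moved stays moved. The work goes in short steps, Python scripts to look and compute and a shell command to move; the robot and the scene stay as the last step left them, time stands still between calls to the robot, and variables do not carry over. Pictures are saved under pics/ and viewed, at most 10 in all, crops included, and the job is handed in when it is done.

```bash
ls; mkdir -p pics; python3 - <<'E'
from workcell import env
import cv2,json
print(env.get_state())
for n in("scene","top"):
    s=env.snapshot(n); cv2.imwrite(f"pics/{n}0.png",s["frame"][:,:,::-1]); print(n,s["fov_y"],s["cx"],s["cy"],s["R"],s["t"])
E
```

```text
pics
{'time_s': 0.0, 'qpos': array([ 1.14019279,  0.57651682,  0.02486351,  1.4379021 , -0.01500137,
        1.12900229, -0.05646848]), 'qd': array([ 0.00073443, -0.00119831,  0.00018338, -0.00197327, -0.00044096,
        0.00071864, -0.00026036]), 'effort': array([ 3.10843643e-04, -7.65747213e+01,  2.25065768e+00, -2.85963500e+01,
        1.54383708e-02,  1.28158068e-02, -1.05388023e-05]), 'ee_pos': array([ 0.22927013, -0.63439112,  0.23045546]), 'orientation': array([ 9.84999003e-01,  1.72558074e-01, -1.88211151e-04, -7.99996730e-04]), 'contact_force': array([-0.44327511,  0.21538584,  0.42473331]), 'wrist_torque': array([-0.00893833,  0.0220354 ,  0.01796437]), 'grip_force': 0.0, 'width': 0.9981260468737139}
scene 50.76813545192345 256.51489658515976 188.5924688516126 [[ 0.20495563  0.97866583  0.01436627]
 [ 0.62445053 -0.11944389 -0.77187738]
 [-0.75369405  0.16717164 -0.63560909]] [-0.05366689 -0.26709352  1.42430157]
top 46.275692293092334 263.11981778816386 195.202336953258 [[ 5.93341572e-03 -9.99982176e-01 -6.64611098e-04]
 [-9.95493226e-01 -5.84387226e-03 -9.46524445e-02]
 [ 9.46468735e-02  1.22322815e-03 -9.95510157e-01]] [-0.03901987  0.53509694  1.17323016]
```

View pics/scene0.png

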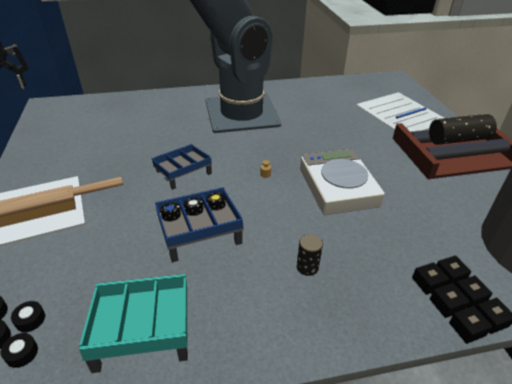

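View pics/top0.png

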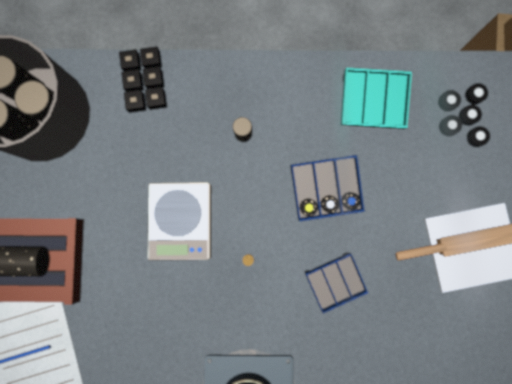

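The larger navy rack is the right one. Its yellow slice is at top (309,207), white (330,205), blue (352,201), and the lip is on the robot's side. The pan is at (178,213), the core at (242,127) and the weight at (248,260).

```bash
cat > h.py <<'E'
import numpy as np,cv2
from scipy.spatial.transform import Rotation as Ro
from workcell import env
def cast(s,u,v,z):
    f=192/np.tan(np.radians(s["fov_y"]/2)); d=s["R"].T@np.array([(u-s["cx"])/f,(v-s["cy"])/f,1]); c=-s["R"].T@s["t"]
    return c+d*(z-c[2])/d[2]
def blob(s,lo,hi,box):
    h=cv2.cvtColor(s["frame"],cv2.COLOR_RGB2HSV); m=cv2.inRange(h,np.array(lo),np.array(hi)); k=np.zeros_like(m); x0,y0,x1,y1=box; k[y0:y1,x0:x1]=m[y0:y1,x0:x1]
    n,l,st,c=cv2.connectedComponentsWithStats(k); i=1+st[1:,4].argmax(); return c[i],st[i,4]
def tool(w):
    st=env.get_state(); return Ro.from_quat(st["orientation"]).inv().apply(np.array(w)-st["ee_pos"])
YEL=((22,120,100),(38,255,255))
E
python3 - <<'E'
from h import *
s=env.snapshot("top");c=env.snapshot("scene")
R=Ro.from_quat(env.get_state()["orientation"]).as_matrix();print(R.round(3))
y,a=blob(s,*YEL,(295,190,325,220));print("yel",y,a,cast(s,*y,.056))
y2,a=blob(c,*YEL,(205,190,230,210));print("yel scene",y2,a,cast(c,*y2,.056))
b,a=blob(s,(105,120,60),(125,255,255),(344,194,359,208));print("blue",b,a,cast(s,*b,.056))
w,a=blob(s,(0,0,170),(180,60,255),(322,196,338,212));print("white",w,a,cast(s,*w,.056))
# rack outline
h=cv2.cvtColor(s["frame"],cv2.COLOR_RGB2HSV);m=cv2.inRange(h,(108,120,20),(128,255,140));k=m*0;k[145:230,280:372]=m[145:230,280:372]
q=cv2.boxPoints(cv2.minAreaRect(cv2.findNonZero(k)))
for p in q: print(p,cast(s,*p,.055 if p[1]>190 else .078))
# pan
g=s["frame"][180:245,150:208]; h=cv2.cvtColor(g,cv2.COLOR_RGB2HSV);print(h[33,28],h[5,3])
m=cv2.inRange(h,(90,20,0),(130,255,190));n,l,st,ce=cv2.connectedComponentsWithStats(m);i=1+st[1:,4].argmax();print("pan",st[i],ce[i]+[150,180],cast(s,*(ce[i]+[150,180]),.074))
print("pan eye",cast(s,178,213,.074),cast(c,345,172,.074),"core",cast(s,242,127,.08),"weight",cast(s,248,260,.04))
E
```

```text
[[ 0.94   0.34  -0.   ]
 [ 0.34  -0.94   0.001]
 [-0.    -0.001 -1.   ]]
yel [308.38709677 207.46774194] 62 [ 0.5011569  -0.15342934  0.056     ]
yel scene [214.92307692 196.8974359 ] 39 [ 0.49985689 -0.15424344  0.056     ]
blue [351.36734694 200.6122449 ] 49 [ 0.51964412 -0.26505306  0.056     ]
white [330. 204.] 45 [ 0.51050001 -0.20952187  0.056     ]
[291.26 164.82] [ 0.6090595  -0.10767708  0.078     ]
[355.8 155.6] [ 0.6339933  -0.27360839  0.078     ]
[363.74 211.18] [ 0.49242825 -0.29696894  0.055     ]
[299.2 220.4] [ 0.46755863 -0.12963953  0.055     ]
[108  30 190] [109   9 237]
pan [  6  25  44  30 799] [174.51314143 217.94242804] [0.47119106 0.18940842 0.074     ]
pan eye [0.48383941 0.1808272  0.074     ] [0.48612052 0.18471872 0.074     ] core [0.7067501  0.01966968 0.08      ] weight [0.36450979 0.00241758 0.04      ]
```

```bash
python3 -m crank '[0.045,-0.039,0,-0.17, 0.09,-0.077,0,-0.34, 0.135,-0.116,0,-0.51, 0.18,-0.154,0,-0.68, 0.225,-0.193,0,-0.85, 0.27,-0.231,0,-1.02, 0.315,-0.27,0,-1.19, 0.36,-0.308,0,-1.37]' 0; python3 - <<'E'
from h import *
st=env.get_state();print(st["ee_pos"],st["qpos"],Ro.from_quat(st["orientation"]).as_matrix().round(3))
s=env.snapshot("wrist");print({k:v for k,v in s.items() if k!="frame"})
cv2.imwrite("pics/w1.png",s["frame"][:,:,::-1])
print(tool([.501,-.153,.056]))
E
```

```text
time_s: 1.2
ee_pos: [0.464, -0.2211, 0.2315]
orientation: [0.652, 0.759, -0.0, 0.0]
contact_force: [1.3, 0.0, 0.2]
width: 0.002
grip_force: 0.0
[ 0.4639621  -0.22113283  0.23148882] [ 0.6557035   0.35593871 -0.41503232  1.84715657  0.17114742  0.9729599
  0.31864694] [[-0.151  0.989  0.   ]
 [ 0.989  0.151 -0.   ]
 [-0.     0.    -1.   ]]
{'fov_y': 65.70646984690485, 'cx': 257.46233276238024, 'cy': 192.30041343575712, 'mount': array([[ 5.08058827e-06, -9.54774062e-01, -2.97332291e-01,
         7.65667583e-02],
       [ 9.99999985e-01, -4.59899960e-05,  1.64767316e-04,
         1.52891673e-03],
       [-1.70989870e-04, -2.97332287e-01,  9.54774047e-01,
        -1.42405421e-01],
       [ 0.00000000e+00,  0.00000000e+00,  0.00000000e+00,
         1.00000000e+00]])}
[0.0528957  0.04152258 0.17630233]
```

View pics/w1.png

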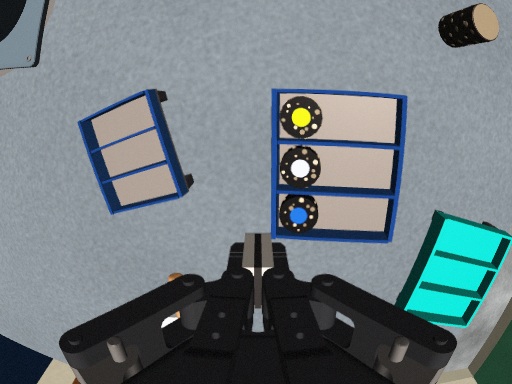

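The wrist view shows the yellow dot at (301,117). The lip's outer top edge runs from (272,89) to (275,239), and the bays are nearly square to the picture.

```bash
cat >> h.py <<'E'
def wcast(s,st,u,v,z):
    f=192/np.tan(np.radians(s["fov_y"]/2)); p=np.array([u-s["cx"],v-s["cy"]]); r=np.linalg.norm(p); a=r/f
    d=np.r_[p/r*np.sin(a),np.cos(a)]; R=Ro.from_quat(st["orientation"]).as_matrix()
    M=s["mount"]; c=st["ee_pos"]+R@M[:3,3]; d=R@M[:3,:3]@d
    return c+d*(z-c[2])/d[2]
E
python3 - <<'E'
from h import *
st=env.get_state();s=env.snapshot("wrist")
y,a=blob(s,*YEL,(280,95,325,140));D=wcast(s,st,*y,.056);print("yel",y,a,D)
A=wcast(s,st,272,89,.0576);B=wcast(s,st,275,239,.0576);print(A,B)
n=(A-B)/np.linalg.norm(A-B);print("rack yaw",np.arctan2(-n[0],n[1]))
x=np.array([n[1],-n[0],0]);print("dot from outer lip",(D-A)@x, "along",(A-D)@n,(D-B)@n)
print("tool",tool(D))
E
```

```text
yel [295.40939597 124.91946309] 298 [ 0.50171665 -0.15287689  0.056     ]
[ 0.4701998  -0.11954237  0.0576    ] [ 0.5045305  -0.28721219  0.0576    ]
rack yaw 0.20196042146538262
dot from outer lip 0.024189691599921168 along 0.038978977317991326 0.13216939163418728
tool [0.05651644 0.04416227 0.17604932]
```

```bash
python3 -m crank '[0.02,0.015,0.02,0, 0.04,0.03,0.05,0, 0.056,0.044,0.08,0, 0.056,0.044,0.10,0, 0.056,0.044,0.10,0, 0.056,0.044,0.10,0]'; python3 - <<'E'
from h import *
st=env.get_state();s=env.snapshot("wrist")
cv2.imwrite("pics/w2.png",s["frame"][:,:,::-1]);print(st["ee_pos"])
y,a=blob(s,*YEL,(0,0,512,384));D=wcast(s,st,*y,.056);print("yel",y,a,D,tool(D))
E
```

```text
time_s: 2.05
ee_pos: [0.4989, -0.1616, 0.132]
orientation: [0.654, 0.756, 0.0, 0.0]
contact_force: [-0.1, 0.4, 0.5]
width: 0.0
grip_force: 0.0
[ 0.49886635 -0.1615768   0.13197898]
yel [260.68926554 192.78154426] 531 [ 0.50173108 -0.15292508  0.056     ] [0.00828566 0.00381856 0.07619592]
```

View pics/w2.png

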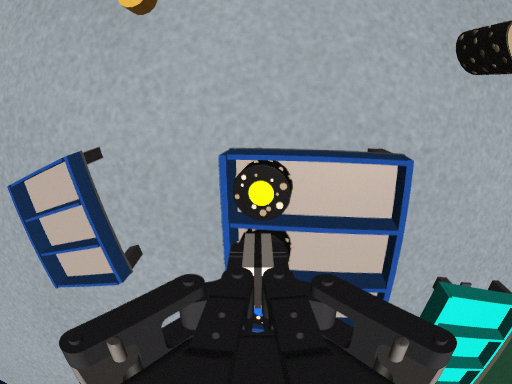

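The slice sits at (261,193) against the lip. The divider between yellow and white runs from about (232,216) to (404,226), and the outer wall from (230,157) to (404,163).

```bash
python3 - <<'E'
from h import *
st=env.get_state();s=env.snapshot("wrist")
yaw=[]
for p,q in(((232,218),(404,226)),((230,157),(404,163)),((232,222),(404,231))):
    A=wcast(s,st,*p,.0536);B=wcast(s,st,*q,.077);d=B-A;print(A,B,np.linalg.norm(d),np.arctan2(d[1],d[0]))
A=wcast(s,st,221,154,.0576);B=wcast(s,st,227,232,.0576);d=A-B;print("lip",A,B,np.arctan2(-d[0],d[1]))
R=Ro.from_quat(st["orientation"]).as_matrix();print("tool y yaw",np.arctan2(R[1,1],R[0,1]))
E
```

```text
[ 0.48244401 -0.17814706  0.0536    ] [ 0.61760542 -0.15752964  0.077     ] 0.13871280967693753 0.15137238401958863
[ 0.47499335 -0.12909913  0.0536    ] [ 0.60210234 -0.10861592  0.077     ] 0.13085800418620358 0.15977326363255828
[ 0.48284347 -0.1816261   0.0536    ] [ 0.61912195 -0.16175796  0.077     ] 0.13969297958831875 0.14477078920964925
lip [ 0.46830936 -0.12696871  0.0576    ] [ 0.47994872 -0.18922498  0.0576    ] 0.18482518513084822
tool y yaw 0.1448958788296802
```

```bash
python3 -m crank '[0.004,0.001,0.02,0, 0.008,0.003,0.05,0, 0.008,0.003,0.066,0, 0.008,0.003,0.070,0, 0.008,0.003,0.072,0, 0.008,0.003,0.072,0]'
```

```text
time_s: 2.9
ee_pos: [0.5009, -0.1529, 0.0599]
orientation: [0.654, 0.757, 0.0, 0.0]
contact_force: [-0.3, -0.0, 0.5]
width: -0.002
grip_force: 0.0
```

```bash
python3 -m crank '[0,0,0.001,0, 0,0,0.002,0, 0,0,0.003,0, 0,0,0.003,0]'; python3 -m crank '[0,0,0.001,0, 0,0,0.002,0, 0,0,0.002,0]'
```

```text
time_s: 3.4
ee_pos: [0.5009, -0.1528, 0.0575]
orientation: [0.654, 0.757, 0.0, 0.001]
contact_force: [-3.5, 1.4, 14.8]
width: -0.002
grip_force: 7.6
time_s: 3.78
ee_pos: [0.5012, -0.1528, 0.057]
orientation: [0.654, 0.757, 0.0, 0.002]
contact_force: [-9.2, 1.6, 37.6]
width: -0.0
grip_force: 19.5
```

```bash
python3 -m crank '[0,0,-0.0015,0, 0,0.002,-0.0018,0, 0,0.005,-0.0024,0, 0,0.008,-0.0029,0, 0,0.010,-0.0033,0, 0,0.010,-0.0033,0]'; python3 - <<'E'
from h import *
st=env.get_state();s=env.snapshot("wrist");print(st["ee_pos"],st["contact_force"])
cv2.imwrite("pics/w3.png",s["frame"][100:300,180:440,::-1].repeat(2,0).repeat(2,1))
E
```

```text
time_s: 4.53
ee_pos: [0.5064, -0.1523, 0.0582]
orientation: [0.654, 0.756, -0.003, -0.002]
contact_force: [-14.8, -1.6, 23.4]
width: 0.005
grip_force: 12.6
[ 0.5063998  -0.15234968  0.05819272] [-14.79889042  -1.59703235  23.40157978]
```

View pics/w3.png

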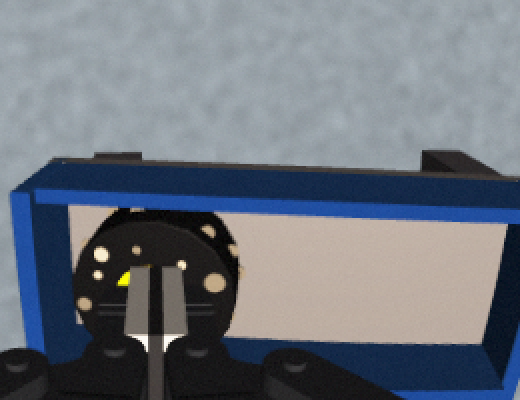

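The slice has begun to move: floor now shows between it and the lip at crop x≈70–80. I'll keep dragging.

```bash
python3 -m crank '[0,0.003,-0.0005,0, 0,0.006,-0.0011,0, 0,0.009,-0.0016,0, 0,0.012,-0.0021,0, 0,0.015,-0.0026,0, 0,0.018,-0.0032,0, 0,0.020,-0.0035,0, 0,0.020,-0.0035,0]'; python3 - <<'E'
from h import *
st=env.get_state();s=env.snapshot("wrist");print(st["ee_pos"],st["contact_force"])
cv2.imwrite("pics/w4.png",s["frame"][100:300,180:440,::-1].repeat(2,0).repeat(2,1))
E
```

```text
time_s: 5.58
ee_pos: [0.5265, -0.1497, 0.0618]
orientation: [0.654, 0.756, -0.003, -0.002]
contact_force: [-13.7, -2.8, 22.8]
width: 0.001
grip_force: 12.3
[ 0.52648321 -0.1496734   0.06178775] [-13.72751206  -2.8162252   22.76251881]
```

View pics/w4.png

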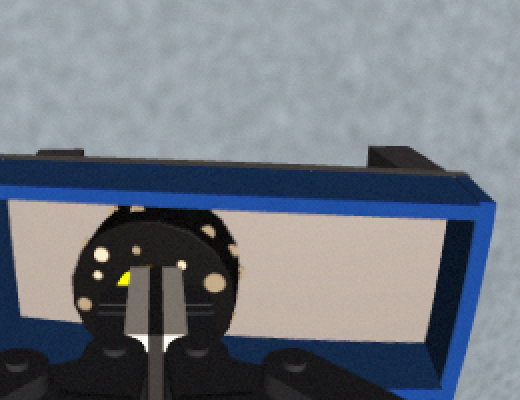

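The slice travels with the fingertip, about 25 mm so far. Another 19 mm, then lift.

```bash
python3 -m crank '[0,0.003,-0.0005,0, 0,0.006,-0.0011,0, 0,0.009,-0.0016,0, 0,0.012,-0.0021,0, 0,0.015,-0.0026,0, 0,0.018,-0.0032,0, 0,0.019,-0.0034,0, 0,0.019,-0.0034,0]'
python3 -m crank '[0,-0.004,-0.0034,0, 0,-0.004,-0.02,0, 0,-0.004,-0.05,0, -0.03,-0.004,-0.075,0, -0.03,-0.004,-0.075,0, -0.03,-0.004,-0.075,0]' 1
python3 - <<'E'
from h import *
st=env.get_state();s=env.snapshot("wrist");print(st["ee_pos"])
cv2.imwrite("pics/w5.png",s["frame"][:,:,::-1])
y,a=blob(s,*YEL,(0,0,512,384));D=wcast(s,st,*y,.0635);print(y,a,D,tool(D))
R=Ro.from_quat(st["orientation"]).as_matrix();print(np.arctan2(R[1,1],R[0,1]))
E
```

```text
time_s: 6.62
ee_pos: [0.5456, -0.1469, 0.0652]
orientation: [0.654, 0.756, -0.003, -0.001]
contact_force: [-12.9, -2.8, 21.8]
width: 0.0
grip_force: 11.6
time_s: 7.38
ee_pos: [0.5495, -0.1754, 0.1398]
orientation: [0.654, 0.757, 0.0, 0.0]
contact_force: [0.0, -0.3, -0.2]
width: 0.997
grip_force: 0.0
[ 0.54950024 -0.17535192  0.1398275 ]
[261.23321555 167.17667845] 566 [ 0.54978704 -0.14672308  0.0635    ] [0.0277779  0.00467398 0.07591568]
0.14592396952386685
```

View pics/w5.png

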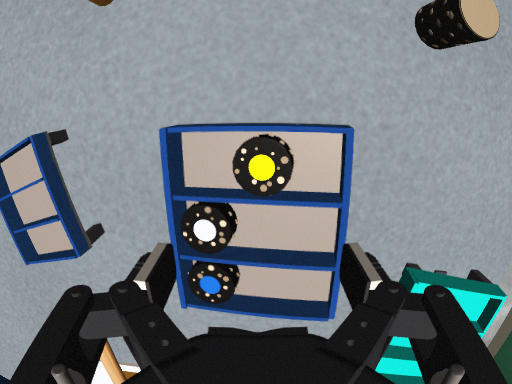

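Slice is about 49 mm up the bay, with the dot at (261,167), centred and flat, and the other two slices haven't moved. Now the grasp along the bay.

```bash
python3 -m crank '[0.015,0.003,0,0, 0.028,0.0065,0.01,0, 0.028,0.0065,0.03,0, 0.028,0.0065,0.055,0, 0.028,0.0065,0.075,0, 0.028,0.0065,0.085,0, 0.028,0.0065,0.093,0, 0.028,0.0065,0.093,0]' 0.85; python3 -m crank '[0,0,0,0, 0,0,0,0]'
```

```text
time_s: 8.43
ee_pos: [0.5517, -0.1467, 0.0462]
orientation: [0.653, 0.757, -0.0, -0.0]
contact_force: [0.3, -0.2, -0.3]
width: 0.849
grip_force: 0.0
time_s: 8.68
ee_pos: [0.5521, -0.1473, 0.0471]
orientation: [0.654, 0.757, 0.0, 0.0]
contact_force: [1.3, 0.5, 0.6]
width: 0.85
grip_force: 0.0
```

```bash
python3 -m crank '[0,0,0,0, 0,0,0,0, 0,0,0,0, 0,0,0,0, 0,0,0,0, 0,0,0,0]' 0.3
```

```text
time_s: 9.43
ee_pos: [0.5518, -0.1473, 0.0475]
orientation: [0.654, 0.757, -0.0, 0.0]
contact_force: [-3.2, 0.7, 10.6]
width: 0.524
grip_force: 59.1
```

```bash
python3 -m crank '[0,0,-0.005,0, 0,0,-0.015,0, 0,0,-0.04,0, 0,0,-0.08,0, 0,0,-0.12,0, 0,0,-0.12,0, 0,0,-0.12,0]'; python3 - <<'E'
from h import *
st=env.get_state();s=env.snapshot("wrist");c=env.snapshot("scene");print(st["ee_pos"])
cv2.imwrite("pics/w6.png",np.hstack([s["frame"][:,130:390],c["frame"][:,100:400]])[:,:,::-1])
t=env.snapshot("top")
for P in([.484,.181,.074],[.486,.185,.074]): print(tool(P))
# balance housing outline from the top view (bright white)
h=cv2.cvtColor(t["frame"],cv2.COLOR_RGB2HSV);m=cv2.inRange(h,(0,0,205),(180,40,255));k=m*0;k[170:270,135:225]=m[170:270,135:225]
q=cv2.boxPoints(cv2.minAreaRect(cv2.findNonZero(k)))
for p in q: print(p,cast(t,*p,.056))
f=t["frame"][175:245,150:208].astype(int);e=cv2.HoughCircles(cv2.cvtColor(t["frame"],cv2.COLOR_RGB2GRAY)[170:270,135:225],cv2.HOUGH_GRADIENT,1,50,param1=60,param2=10,minRadius=20,maxRadius=30)
print(e); 
if e is not None: print(cast(t,e[0,0,0]+135,e[0,0,1]+170,.074))
E
```

```text
time_s: 10.3
ee_pos: [0.5514, -0.1472, 0.1664]
orientation: [0.654, 0.757, -0.0, -0.0]
contact_force: [-0.7, 0.3, -0.7]
width: 0.523
grip_force: 60.2
[ 0.55137096 -0.14720869  0.1664325 ]
[ 0.33421378 -0.01840387  0.0917641 ]
[ 0.33788005 -0.01584293  0.09176215]
[147.99998 256.99997] [0.37138567 0.25855009 0.056     ]
[147.99998 182.99997] [0.56259028 0.26432315 0.056     ]
[207.99998 182.99997] [0.56350548 0.10793462 0.056     ]
[207.99998 256.99997] [0.37230354 0.10457956 0.056     ]
[[[41.5 42.5 23. ]]]
[0.48509257 0.18468288 0.074     ]
```

View pics/w6.png

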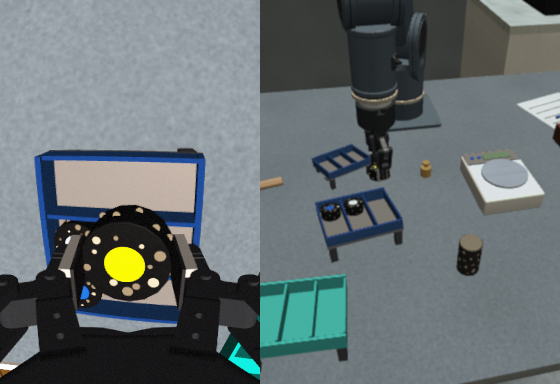

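The slice is held with the dot facing up at (254,264) in the full wrist frame, and the other slices are undisturbed. Pan centre is about (0.485, 0.184). Carrying it over now.

```bash
python3 -m crank '[0.03,-0.001,0,0, 0.08,-0.004,0,0, 0.13,-0.006,0,0, 0.18,-0.009,0,0, 0.23,-0.012,0,0, 0.28,-0.014,0,0, 0.32,-0.016,0,0, 0.336,-0.017,0,0]'; python3 -m crank '[0,0,0.02,0, 0,0,0.04,0, 0,0,0.04,0, 0,0,0.04,0]'; python3 - <<'E'
from h import *
st=env.get_state();s=env.snapshot("wrist");print(st["ee_pos"])
cv2.imwrite("pics/w7.png",s["frame"][:,:,::-1])
y,a=blob(s,*YEL,(0,150,512,384));D=wcast(s,st,*y,st["ee_pos"][2]+.017);print(y,a,"dot",D,tool(D))
print("to go",tool([.485,.184,.074])-tool(D))
E
```

```text
time_s: 11.45
ee_pos: [0.4849, 0.1854, 0.1659]
orientation: [0.652, 0.758, -0.0, -0.001]
contact_force: [0.1, -0.1, -1.1]
width: 0.525
grip_force: 60.2
time_s: 11.95
ee_pos: [0.4863, 0.1825, 0.1268]
orientation: [0.654, 0.757, -0.0, 0.0]
contact_force: [-0.1, -0.0, -1.5]
width: 0.523
grip_force: 60.2
[0.48634395 0.18247384 0.12678985]
[254.12773403 264.03499563] 1143 dot [0.48614178 0.18331639 0.14378985] [ 0.00070069 -0.00023247 -0.01674595]
to go [ 0.00083342 -0.00107382  0.0697893 ]
```

View pics/w7.png

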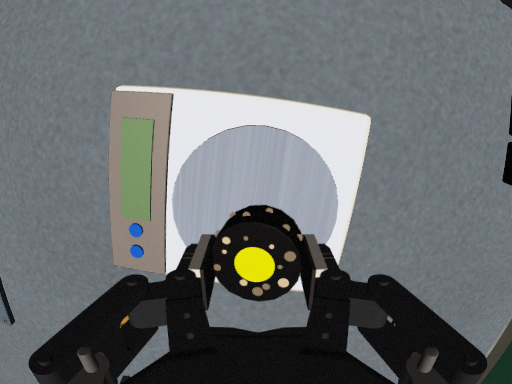

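The pan's circle spans columns 172–338 and is centred near (255,206). The slice is above it, dot at (254,264).

```bash
python3 - <<'E'
from h import *
st=env.get_state();s=env.snapshot("wrist")
print([wcast(s,st,u,v,.074).round(4) for u,v in((172,200),(338,200),(256,125))])
E
python3 -m crank '[0,-0.001,0.015,0, 0,-0.001,0.03,0, 0,-0.001,0.037,0, 0,-0.001,0.04,0, 0,-0.001,0.04,0]'
```

```text
[array([0.4262, 0.1839, 0.074 ]), array([0.5434, 0.2011, 0.074 ]), array([0.4782, 0.2439, 0.074 ])]
time_s: 12.68
ee_pos: [0.485, 0.1828, 0.0863]
orientation: [0.654, 0.757, -0.0, -0.0]
contact_force: [-0.4, -0.2, -0.6]
width: 0.523
grip_force: 60.2
```

```bash
python3 -m crank '[0,0,0.001,0, 0,0,0.002,0, 0,0,0.003,0, 0,0,0.003,0]'; python3 -m crank '[0,0,0.001,0, 0,0,0.0015,0, 0,0,0.0015,0]'
```

```text
time_s: 13.18
ee_pos: [0.4851, 0.1827, 0.0836]
orientation: [0.654, 0.757, 0.0, 0.0]
contact_force: [-0.1, 0.6, -0.9]
width: 0.52
grip_force: 60.3
time_s: 13.55
ee_pos: [0.4853, 0.1828, 0.083]
orientation: [0.654, 0.757, 0.0, 0.0]
contact_force: [-2.3, -1.1, 13.1]
width: 0.522
grip_force: 60.9
```

Resting on the pan with 13 N while held. Releasing.

```bash
python3 -m crank '[0,0,-0.0005,0, 0,0,-0.0005,0]'; python3 -m crank '[0,0,-0.0005,0, 0,0,-0.0005,0, 0,0,-0.0005,0, 0,0,-0.0005,0]' 0.85; python3 -m crank '[0,0,-0.01,0, 0,0,-0.03,0, 0,0,-0.07,0, 0,0,-0.11,0, -0.04,0,-0.11,0, -0.04,0,-0.11,0, -0.04,0,-0.11,0]'; python3 - <<'E'
from h import *
st=env.get_state();s=env.snapshot("wrist");print(st["ee_pos"])
t=env.snapshot("top")
cv2.imwrite("pics/w8.png",np.hstack([s["frame"][:,130:390],t["frame"][:,130:390]])[:,:,::-1])
y,a=blob(s,*YEL,(100,60,400,384));print(y,a,"dot",wcast(s,st,*y,.098))
b,a=blob(t,(105,120,60),(125,255,255),(344,194,359,208));w,_=blob(t,(0,0,170),(180,60,255),(322,196,338,212));print(b,w)
E
```

```text
time_s: 13.8
ee_pos: [0.4852, 0.1828, 0.0831]
orientation: [0.654, 0.757, 0.0, 0.0]
contact_force: [-1.8, -1.0, 7.5]
width: 0.523
grip_force: 60.3
time_s: 14.3
ee_pos: [0.485, 0.1827, 0.0829]
orientation: [0.654, 0.757, -0.0, -0.0]
contact_force: [-0.2, -0.8, 0.8]
width: 0.846
grip_force: 0.0
time_s: 15.18
ee_pos: [0.4908, 0.1433, 0.1934]
orientation: [0.654, 0.757, 0.0, -0.0]
contact_force: [-0.6, -0.3, 0.4]
width: 0.848
grip_force: 0.0
[0.49078755 0.14331301 0.19337507]
[259.31910569 146.61178862] 492 dot [0.48787806 0.18443118 0.098     ]
[351.375  200.6875] [330.15686275 203.80392157]
```

View pics/w8.png

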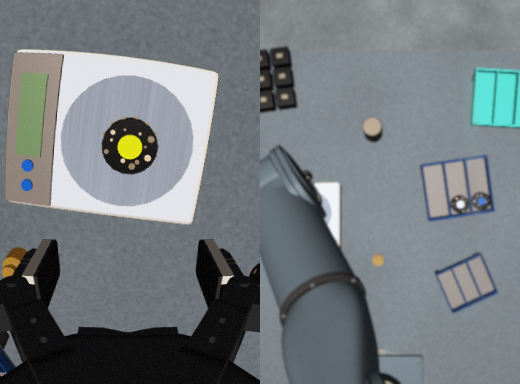

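The slice lies flat, dot up, at (259,147) in the middle of the pan. The other slices, core and weight are where they started, and the gripper is clear.

```bash
python3 -c "
from workcell import env
print(env.hand_in())"
```

```text
the job is handed in; nothing more can be done
None
```

The yellow-dot slice was drawn up its bay, picked up and set down dot side up within about 4 mm of the pan's centre, with nothing else visibly moved; the job was handed in at about 15 s, and no verdict came back.

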